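# Clamp a chopping board in the scraping stand

### The arm

A 6-joint arm with a two-finger parallel gripper is mounted at the origin on the work surface. World frame = base frame: x ahead of the robot, y to its left, z up, the work surface at z = 0. Lengths are in m, angles in rad, forces in N, time in s.
With the tool pointing down it reaches from about 0.275 to 0.825 m from the base axis. Payload 5.2 kg.
Tool frame: the origin (TCP) lies at the very end of the fingers, on their centre line; the grasp point (between the pads) lies 19 mm behind it; z points along the fingers, y is the direction in which the jaws open and shut (so a half turn about z gives the same grasp; the last joint's range is limited). The gripper opens to 93 mm and grips with 3 to 60 N. Pads are 15 mm wide; open, the fingers measure 128 mm over their backs; the gripper's body (75 mm by 188 mm) begins 65 mm behind the grasp point.
Start: joints at [1.056, 0.259, 1.535, -0, 1.348, -0.203], TCP at [0.169, 0.523, 0.219] pointing down, gripper open.
Joint ranges: [-3.14, 3.14], [-0.91, 2.08], [0.19, 2.58], [-1.22, 4.36], [0.22, 2.71], [-3.12, 3.12]. Speed limits (rad/s): [2.57, 2.57, 3.14, 3.14, 3.14, 3.14].

### API

Orientations are given as a unit quaternion [x, y, z, w].
In Python, from cell import get_obs, snapshot, sign_off, cut_out gives the robot as it stands.
- The arm moves only by the tool send_rows, never from a script. Its argument "rows" is one flat list of numbers, 5 for each row, row after row: the shift along the tool's x, y, z in mm, then the turn about the tool's z in rad, then the opening, from -1 (shut) to 1 (fully open). A call has exactly 10 rows; each row shifts and turns the pose as measured when the row begins, along the tool's axes as they then stand; what a row does not reach is not made up. A row lasts 1/10 s, in which the tool goes at most 50 mm and 8.59 degrees, less where a joint would pass 70% of its speed; a pose out of reach is approached as far as the arm can. A call is refused whole if a number of a shift passes 50 or a number of a turn 0.15, either way. A call with a gripper value outside its range is refused whole. The fingers move at their own pace and stop on an object; "squeeze" is the grip in N (left out, the last holds). Time passes only in rows, so rows that do not move let the fingers close, or fill a call up. It gives the time, the measured TCP pose, the force and the opening at its end, in the units of the state.
- get_obs(): the state, without advancing time (a new reading comes with each control period).
- snapshot(name): name is "scene" or "side" or "wrist"; returns a dict with "image" (384x512x3 uint8, blue, green, red), "range_z" (384x512 float32, m along the optical axis (not along the pixel's ray), 0 where there is no reading), "K" (3x3 intrinsics, pixels), "dist" ([k1, k2, p1, p2, k3] as OpenCV has them; the pictures are not rectified), "pose" (4x4, takes a point from camera to world coordinates); the wrist camera has in their place "hand_eye" (4x4, takes a point from camera to tool coordinates, whose origin is the TCP and whose axes are the flange's). Camera axes: x right, y down, z forward; pixel columns grow to the right and rows downward; lengths in m; the calibration is good to about 2 mm. A picture is of the moment at which its call begins: read the wrist's pose just before it.
- sign_off(): hands the job in, once; it reports no verdict.
Trained networks look in a picture, given as the dict that the camera call returned (one of the last four; its "shot" number tells which), for a name from the list of things; names that differ only in an ending like _2 or _b are one class to them, and where a whole thing is asked for, a point or a joint stands for the part that bears it (a point fixed in the world has none). Each returns a list of dicts, best first, with "conf" (0 to 1); they miss things now and then, are a little off and sometimes report something else, mostly with a low value. They report only what shows in the picture. A call takes as long as a camera call. They do not tell look-alikes from the thing itself.
- cut_out(picture, target): "pixels" (384x512 bool, what is visible of it) and "at" ([row, column] in pixels, amid what is visible of it).
The state is a dict: "time_s": time; "joint_pos": joint angles; "qvel": joint speeds; "joint_efforts": joint torques, N m; "eef_pos": TCP position; "tcp_rot": TCP orientation; "force": force on the tool from outside, world axes, zero at the start; "moment": the same for the moment, N m; "gripper_width": finger opening in m.
Only numpy, scipy, OpenCV 4.12 (cv2) and the standard library are available. Lean on these libraries where they do the work, as an engineer would, in place of code of your own. Each camera call takes 0.05 s, during which the arm holds its last target. There are 200 camera calls.

### The job

Take the green chopping board out of the rack and lean it in the clamp stand: bottom edge down on the ledge, back flat against the white sloping backrest, midway between the jaws, and let go of it. Then turn the yellow turnbuckle by its spokes, the top going towards the backrest, until it comes up to its stop and both jaws hold the board. Leave the red board, the bowl, the bottle and the brush where they are.

Things in the scene. Friction and masses are not known exactly. Their poses are not given: they have to be found in the camera images.
- green_board: Green plastic chopping board, 15 mm thick (own x) by 160 wide (own y) by 150 high (own z), about 0.35 kg. Origin at the centre of its bottom edge face; z points up through it. It starts standing upright in one of the two rack slots. Either flat face may go against the backrest.
- red_board: Red board of the same size and axes, standing in the other rack slot. Not to be disturbed.
- rack: Grey rack, fixed, 170 mm along its x by 160 along its y. Origin at the centre of its underside, on the table. Two slots run along its y, at x = -37.5 mm and +37.5 mm, each 19 mm wide; slot floor at z = 10 mm, slot ribs rise to z = 46 mm. A board stands loosely in each slot and lifts straight out, its top at z = 160 mm.
- stand: Clamp stand, fixed to the table: base plate 250 mm (own x) by 340 mm (own y), 12 mm thick. Origin on the table under its middle; z up; +y is its left side. The backrest is on its -x side (towards the robot), the turnbuckle on its +x side. Yaw stays within 0.2 rad of the robot's frame.
- rest: White seat fixed to the stand, top leaning 0.28 rad to the stand's -x. Origin: middle of the line where ledge and backrest meet, 45 mm above the table. Own x: out of the backrest face; z: up along it; y: the stand's y. Backrest 110 mm wide, to z = 90 mm. Ledge z = 0, 140 wide, a 9 mm lip at x = 24 mm. A seated board has its origin at x = 7.5, y = 0, z = 0 mm, axes parallel (or half turned).
- turnbuckle_axis (a point): Centre of the yellow turnbuckle body (120 mm long, at most 18 mm radius), 80 mm above the table, 60 mm to +x of the stand origin. It turns about the stand's y axis. Four steel spokes 90 degrees apart, 10 mm thick, stand out square from its middle, each ending in a red ball 16 mm across centred 62 mm from the axis.
- turnbuckle (a joint): Angle of the turnbuckle, rad; starts 0.2 to 1.5. At 0 (and each quarter turn) a spoke points straight up. It grows (tightens) as the top spoke moves to the stand's -x, towards the backrest; hard stop at 5.236. Stays where left (friction 0.15 N m: 3 to 5 N at a spoke). Push spoke after spoke along its arc (a level push on a low spoke jams). One turn draws each jaw in 24 mm.
- pad_left: Black pad on the blue left jaw (stand's +y side), 45 x 12 (own y) x 50 mm, origin at its centre, 105 mm above the table. Turnbuckle at 0: inner face 96 mm from the stand's middle plane, 16 mm clear of a centred board; at 4.19 rad it meets the board. Sprung 1.5 N per mm, pushed in 4 mm (6 N) at the stop.
- pad_right: The same pad on the right jaw, the stand's -y side, mirrored. The two pads shift the board to the middle as they close.
- bowl: Steel bowl, 110 mm across, 50 mm high, standing on the table. Origin at the centre of its underside. Leave alone.
- spray: White plastic bottle with blue cap, 60 mm across, 150 mm high. Origin at the centre of its underside. Leave alone.
- brush: Hand brush 180 mm long, lying on the table along its own x. Leave alone.
Mind the look-alikes: they are no part of the job. What is meant by the green_board is not blue or grey, and is the larger of those in its own colour.

How it is judged:
By the outcome, as a careful person would: the job done as asked, in the order asked, and still so for the second after the job is handed in, with the robot touching nothing.
It also fails if it takes over 72 s, if anything falls off the work surface, if the arm or the gripper's body presses on something with over 40 N, if the wrist force passes 120 N, or if a joint passes its speed limit or range.

## Working session

There is one attempt and no reset: what is moved stays moved. The work goes in short steps, Python scripts to look and compute and a tool call to move; the robot and the scene stay as the last step left them, time stands still between calls to the robot, and variables do not carry over. Pictures are saved under pics/ and viewed, about 8 in all and at most 12, crops included, and the job is handed in when it is done.

Besides the shell and the picture viewer there is one more tool, called as name(argument=value, ...), one argument or row to a line, values as JSON. send_rows: Moves the arm, as the interface text tells. Its arguments: {"type":"object","properties":{"rows":{"type":"array"},"squeeze":{"type":"number"}},"required":["rows"]}

```bash
mkdir -p pics; ls
python3 - <<'E'
from cell import *
import cv2,numpy as np
o=get_obs(); print({k:np.round(v,3) for k,v in o.items()})
a=[]
for n in("scene","side"):
    s=snapshot(n); np.savez(f'{n}.npz',**{k:v for k,v in s.items()}); a.append(s['image'])
    cv2.imwrite(f'pics/{n}.png',s['image'])
    for t in("green_board","red_board","rack","stand","rest","turnbuckle","pad_left","pad_right","bowl","spray","brush"):
        print(n,t,[(round(d['conf'],2),np.round(d['at']).tolist(),int(d['pixels'].sum())) for d in cut_out(s,t)])
E
```

```text
pics
{'time_s': np.float64(0.0), 'joint_pos': array([ 1.056,  0.259,  1.536,  0.   ,  1.348, -0.203]), 'qvel': array([ 0.   , -0.001,  0.   , -0.   , -0.   ,  0.001]), 'joint_efforts': array([ 0.0000e+00, -4.3732e+01, -2.8400e+01,  7.2000e-02,  4.2000e-02,
       -0.0000e+00]), 'eef_pos': array([0.168, 0.523, 0.218]), 'tcp_rot': array([ 0.155,  0.988, -0.001, -0.   ]), 'force': array([ 0.573, -0.657, -0.536]), 'moment': array([ 0.033, -0.041, -0.046]), 'gripper_width': np.float64(0.093)}
scene green_board [(0.75, [214.0, 292.0], 992), (0.67, [238.0, 357.0], 905), (0.6, [278.0, 423.0], 1558), (0.57, [197.0, 345.0], 615)]
scene red_board [(0.89, [206.0, 317.0], 994), (0.16, [156.0, 206.0], 129)]
scene rack [(0.75, [238.0, 291.0], 860)]
scene stand [(0.85, [186.0, 209.0], 4997)]
scene rest [(0.97, [165.0, 223.0], 597)]
scene turnbuckle [(0.6, [181.0, 190.0], 292)]
scene pad_left []
scene pad_right [(0.7, [154.0, 207.0], 95), (0.48, [172.0, 238.0], 35)]
scene bowl [(0.52, [139.0, 188.0], 325)]
scene spray [(0.66, [244.0, 248.0], 672)]
scene brush [(0.73, [162.0, 150.0], 178)]
side green_board [(0.97, [161.0, 237.0], 694), (0.91, [159.0, 178.0], 403), (0.87, [196.0, 181.0], 743), (0.73, [127.0, 153.0], 1155)]
side red_board [(0.56, [167.0, 217.0], 608)]
side rack [(0.65, [186.0, 234.0], 940)]
side stand [(0.84, [228.0, 323.0], 6308)]
side rest [(0.84, [229.0, 317.0], 396), (0.38, [187.0, 223.0], 811)]
side turnbuckle [(0.85, [206.0, 336.0], 408), (0.73, [228.0, 325.0], 6064), (0.7, [241.0, 332.0], 128)]
side pad_left [(0.43, [207.0, 288.0], 125)]
side pad_right [(0.56, [238.0, 332.0], 123), (0.24, [205.0, 337.0], 399)]
side bowl [(0.78, [313.0, 379.0], 1075)]
side spray [(0.63, [151.0, 279.0], 437)]
side brush [(0.94, [276.0, 412.0], 576), (0.35, [315.0, 379.0], 1058), (0.15, [166.0, 216.0], 663)]
```

```bash
cat > h.py <<'E'
import numpy as np,cv2
def cloud(s,T=None):
    K,d=s['K'],s['dist'];T=s['pose'] if T is None else T
    h,w=s['range_z'].shape
    v,u=np.mgrid[:h,:w]
    n=cv2.undistortPoints(np.stack([u,v],-1).reshape(-1,1,2).astype(np.float64),K,d).reshape(h,w,2)
    z=s['range_z'][...,None]
    P=np.concatenate([n*z,z],-1)
    return P@T[:3,:3].T+T[:3,3]
def wT(o,s):
    from scipy.spatial.transform import Rotation as R
    T=np.eye(4);T[:3,:3]=R.from_quat(o['tcp_rot']).as_matrix();T[:3,3]=o['eef_pos'];return T@s['hand_eye']
E
python3 - <<'E'
import cv2,numpy as np
a=cv2.imread('pics/scene.png')[110:320,130:460];b=cv2.imread('pics/side.png')[90:350,120:450]
cv2.imwrite('pics/a.png',cv2.resize(a,(800,509),interpolation=2));cv2.imwrite('pics/b.png',cv2.resize(b,(760,599),interpolation=2))
E
```

```text
(no output)
```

View pics/a.png

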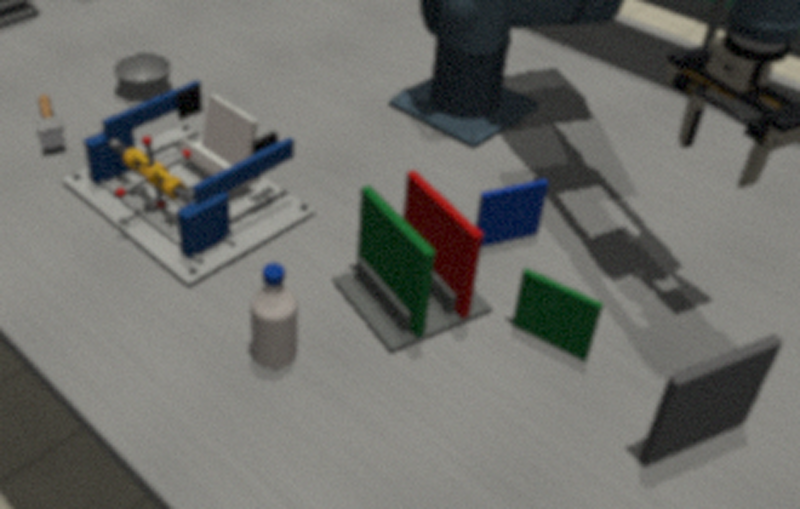

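View pics/b.png

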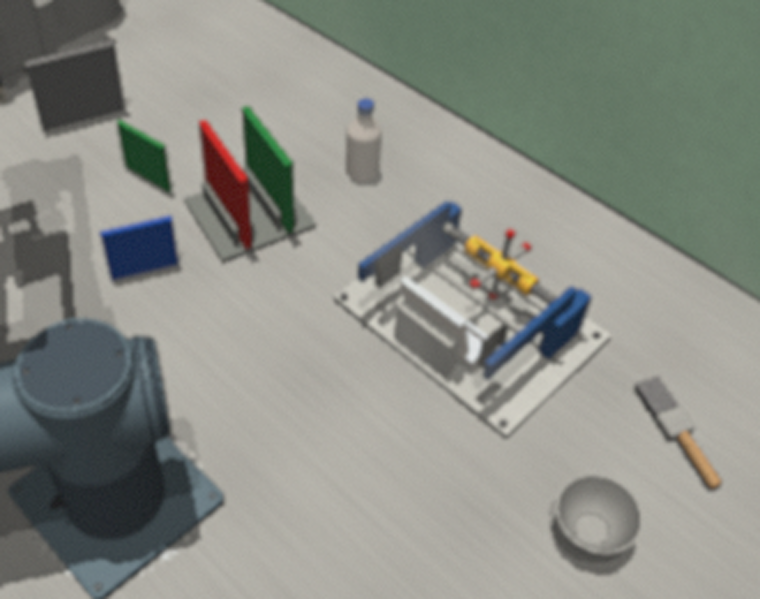

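Scene picture: four "green_board" candidates. They are a green one in the rack at (292,214), a smaller green one on the table at (357,238), a blue one at (345,197) and a grey one at (423,278). The rack board fits, because it is green, the larger of the two, and stands in a slot next to the red one. The enlarged crops of both views confirm this. The stand is at the left of the scene view, with its backrest towards the robot.

Run:
```python
from cell import *
from h import *
o=get_obs()
for n in("scene","side"):
    s=snapshot(n);C=cloud(s);np.save(n+'_C.npy',C);cv2.imwrite(f'pics/{n}.png',s['image'])
    for t in("green_board","red_board","rack","stand","rest","turnbuckle","pad_left","pad_right","spray","bowl"):
        for d in cut_out(s,t)[:2]:
            m=cv2.erode(d['pixels'].astype(np.uint8),np.ones((2,2)))>0
            m&=s['range_z']>0
            P=C[m]
            if len(P)<10: continue
            lo,md,hi=np.percentile(P,[2,50,98],axis=0).round(3)
            xy=P[:,:2]-P[:,:2].mean(0); w,V=np.linalg.eigh(xy.T@xy)
            print(n,t,round(d['conf'],2),np.round(d['at']).tolist(),len(P),lo,md,hi,'ax',round(np.degrees(np.arctan2(V[1,1],V[0,1])),1))
            if 'board' in t and d['conf']>.5:
                top=P[P[:,2]>hi[2]-.006]; x=top[:,:2]-top[:,:2].mean(0);w,V=np.linalg.eigh(x.T@x);pr=x@V[:,1]
                print('   top',top.mean(0).round(4),'ax',round(np.degrees(np.arctan2(V[1,1],V[0,1])),1),np.ptp(pr).round(3),(top[pr.argmin()]).round(3),top[pr.argmax()].round(3))
```

```text
scene green_board 0.89 [212.0, 291.0] 957 [0.491 0.195 0.035] [0.515 0.282 0.107] [0.531 0.341 0.16 ] ax 75.8
   top [0.51   0.2737 0.1581] ax 75.3 0.15 [0.488 0.196 0.159] [0.523 0.341 0.155]
scene green_board 0.74 [195.0, 342.0] 508 [0.222 0.274 0.003] [0.265 0.296 0.055] [0.31  0.316 0.101] ax 155.0
   top [0.2669 0.2952 0.0995] ax 154.6 0.095 [0.309 0.272 0.096] [0.225 0.316 0.099]
scene red_board 0.71 [205.0, 314.0] 852 [0.419 0.217 0.032] [0.445 0.308 0.117] [0.459 0.361 0.16 ] ax 75.3
   top [0.4365 0.2905 0.1581] ax 74.2 0.15 [0.419 0.215 0.155] [0.454 0.36  0.159]
scene rack 0.82 [238.0, 292.0] 760 [0.413 0.194 0.004] [0.52  0.302 0.01 ] [0.561 0.365 0.045] ax 120.2
scene rest 0.69 [166.0, 223.0] 554 [ 0.459 -0.182  0.042] [ 0.476 -0.125  0.08 ] [ 0.519 -0.07   0.13 ] ax 98.7
scene rest 0.65 [155.0, 210.0] 94 [ 0.443 -0.234  0.069] [ 0.474 -0.215  0.104] [ 0.495 -0.21   0.127] ax -139.1
scene turnbuckle 0.61 [181.0, 194.0] 185 [ 0.58  -0.171  0.016] [ 0.622 -0.118  0.089] [ 0.637 -0.067  0.133] ax 82.0
scene pad_left 0.54 [170.0, 235.0] 43 [ 0.46  -0.027  0.113] [ 0.483 -0.0
[... 1263 characters left out ...]
.014 0.127] ax 93.4
side rest 0.69 [228.0, 313.0] 298 [ 0.449 -0.192  0.04 ] [ 0.458 -0.15   0.103] [ 0.508 -0.081  0.129] ax 107.2
side turnbuckle 0.67 [204.0, 336.0] 304 [ 0.585 -0.184  0.019] [ 0.609 -0.133  0.088] [ 0.663 -0.078  0.123] ax 81.6
side pad_left 0.41 [206.0, 289.0] 122 [ 0.449 -0.038  0.076] [ 0.467 -0.035  0.107] [ 0.496 -0.026  0.129] ax -175.5
side pad_right 0.52 [240.0, 331.0] 47 [ 0.448 -0.229  0.101] [ 0.461 -0.227  0.121] [ 0.485 -0.223  0.131] ax -178.9
side spray 0.65 [155.0, 278.0] 452 [ 0.648  0.187 -0.004] [0.665 0.204 0.07 ] [0.738 0.233 0.147] ax -149.3
side bowl 0.6 [314.0, 378.0] 940 [ 0.353 -0.503  0.   ] [ 0.419 -0.455  0.018] [ 0.452 -0.411  0.048] ax 65.7
```

```bash
cat > plan.py <<'E'
import sys,numpy as np
from cell import get_obs
from scipy.spatial.transform import Rotation as R
def plan(legs):
    """legs: (x,y,z, yaw_of_tool_y_deg or None, rows, opening)"""
    o=get_obs();p=np.array(o['eef_pos']);M=R.from_quat(o['tcp_rot'])
    print('at',p.round(4),'yaw y',np.degrees(np.arctan2(*M.as_matrix()[1::-1,1])).round(2),'z',M.as_matrix()[:,2].round(3),'f',np.round(o['force'],1),'w',round(float(o['gripper_width']),4),'t',round(float(o['time_s']),2))
    out=[]
    for x,y,z,yaw,n,g in legs:
        A=M.as_matrix();c=np.arctan2(A[1,1],A[0,1]);t=0 if yaw is None else (c-np.radians(yaw)+np.pi)%(2*np.pi)-np.pi
        d=(np.array([x,y,z])-p)/n
        for i in range(n):
            s=M.inv().apply(d)*1000
            out+=[*np.round(s,1).tolist(),round(t/n,3),g];M=M*R.from_rotvec([0,0,t/n])
        p=np.array([x,y,z])
    for i in range(0,len(out),50): print(out[i:i+50])
E
python3 -c "
from plan import *
plan([(.503,.262,.28,-14.7,11,-.1),(.503,.262,.28,-14.7,9,-.1)])"
```

```text
at [0.1687 0.5235 0.2186] yaw y 72.13 z [-0. -0. -1.] f [ 0.1 -0.4 -0.6] w 0.0926 t 2.3
[-36.2, -13.3, -5.6, np.float64(0.138), -0.1, -37.7, -8.2, -5.6, np.float64(0.138), -0.1, -38.5, -2.9, -5.6, np.float64(0.138), -0.1, -38.5, 2.4, -5.6, np.float64(0.138), -0.1, -37.8, 7.6, -5.6, np.float64(0.138), -0.1, -36.4, 12.8, -5.6, np.float64(0.138), -0.1, -34.3, 17.6, -5.6, np.float64(0.138), -0.1, -31.6, 22.2, -5.6, np.float64(0.138), -0.1, -28.2, 26.3, -5.6, np.float64(0.138), -0.1, -24.3, 29.9, -5.6, np.float64(0.138), -0.1]
[-20.0, 33.0, -5.6, np.float64(0.138), -0.1, 0.0, 0.0, 0.0, np.float64(-0.0), -0.1, 0.0, 0.0, 0.0, np.float64(-0.0), -0.1, 0.0, 0.0, 0.0, np.float64(-0.0), -0.1, 0.0, 0.0, 0.0, np.float64(-0.0), -0.1, 0.0, 0.0, 0.0, np.float64(-0.0), -0.1, 0.0, 0.0, 0.0, np.float64(-0.0), -0.1, 0.0, 0.0, 0.0, np.float64(-0.0), -0.1, 0.0, 0.0, 0.0, np.float64(-0.0), -0.1, 0.0, 0.0, 0.0, np.float64(-0.0), -0.1]
```

send_rows(
  rows=[-36,-13,-6,0.14,-0.1,-38,-8,-6,0.14,-0.1,-38,-3,-6,0.14,-0.1,-38,2,-6,0.14,-0.1,-38,8,-6,0.14,-0.1,-36,13,-6,0.14,-0.1,-34,18,-6,0.14,-0.1,-32,22,-6,0.14,-0.1,-28,26,-6,0.14,-0.1,-24,30,-6,0.14,-0.1],
)

```text
time_s: 3.3
eef_pos: [0.4713, 0.2727, 0.2801]
tcp_rot: [0.77, 0.638, 0.0, -0.001]
force: [0.0, 1.6, 0.8]
gripper_width: 0.0419
```

```bash
sed -i 's/round(t\/n,3),g/float(round(t\/n,3)),g/' plan.py; python3 -c "
from plan import *
plan([(.503,.262,.28,-14.7,8,-.1),(.503,.262,.28,-14.7,2,-.1)])"
```

```text
at [0.4713 0.2727 0.2801] yaw y -10.67 z [-0.     0.001 -1.   ] f [0.  1.6 0.8] w 0.0419 t 3.3
[-0.6, 4.1, 0.0, 0.009, -0.1, -0.5, 4.1, 0.0, 0.009, -0.1, -0.5, 4.2, 0.0, 0.009, -0.1, -0.5, 4.2, 0.0, 0.009, -0.1, -0.4, 4.2, 0.0, 0.009, -0.1, -0.4, 4.2, 0.0, 0.009, -0.1, -0.4, 4.2, 0.0, 0.009, -0.1, -0.3, 4.2, 0.0, 0.009, -0.1, 0.0, 0.0, 0.0, 0.0, -0.1, 0.0, 0.0, 0.0, 0.0, -0.1]
```

send_rows(
  rows=[-1,11,0,0.025,-0.1,-1,11,0,0.025,-0.1,-1,11,0,0.025,-0.1,0,0,0,0,-0.1,0,0,0,0,-0.1,0,0,0,0,-0.1,0,0,0,0,-0.1,0,0,0,0,-0.1,0,0,0,0,-0.1,0,0,0,0,-0.1],
)

```text
time_s: 4.3
eef_pos: [0.5041, 0.2628, 0.2798]
tcp_rot: [0.794, 0.608, -0.0, -0.001]
force: [-0.3, -0.3, 0.1]
gripper_width: 0.0419
```

Run:
```python
from cell import *
from h import *
o=get_obs();s=snapshot('wrist');C=cloud(s,wT(o,s));np.save('w_C.npy',C);cv2.imwrite('pics/w1.png',s['image'])
print(o['eef_pos'],s['hand_eye'].round(3))
hsv=cv2.cvtColor(s['image'],cv2.COLOR_BGR2HSV)
for n,lo,hi in(('green',(45,90,30),(80,255,255)),('red',(0,120,40),(8,255,255))):
    m=(cv2.inRange(hsv,lo,hi)>0)&(s['range_z']>0)
    P=C[m];t=P[P[:,2]>.145]
    if len(t)<20: print(n,len(P),len(t));continue
    (c,sz,a)=cv2.minAreaRect((t[:,:2]*1000).astype(np.float32));print(n,len(t),'rect',np.round(c,1),np.round(sz,1),a,'mean',t.mean(0).round(4),np.percentile(t[:,2],[5,95]))
```

```text
[0.5041061  0.26284611 0.27979318] [[ 0.    -0.969 -0.249  0.07 ]
 [ 1.     0.    -0.     0.   ]
 [ 0.    -0.249  0.969 -0.167]
 [ 0.     0.     0.     1.   ]]
green 2504 rect [502.7 263.3] [158.9  14.1] 74.51226043701172 mean [0.5041 0.2691 0.1605] [0.15902773 0.16179074]
red 2667 rect [455.1 284.4] [143.6  61.7] 74.497802734375 mean [0.4365 0.2979 0.1594] [0.14931428 0.1618206 ]
```

View pics/w1.png

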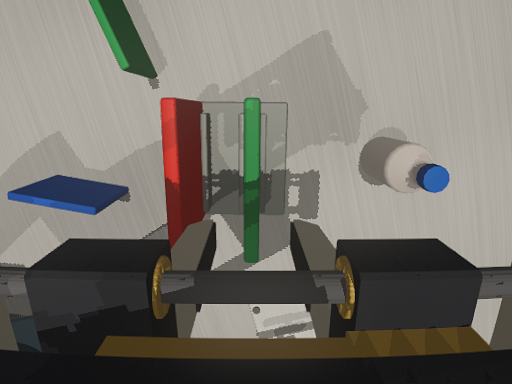

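The wrist view shows the green board's top edge at column 252, rows 98–262, between the fingers. The measured top is 159 x 14 mm, which matches. Now I grasp it.

```bash
python3 -c "
from plan import *
plan([(.5027,.2633,.125,-15.5,6,-.1),(.5027,.2633,.125,-15.5,4,-1)])"
```

```text
at [0.5041 0.2628 0.2798] yaw y -15.1 z [-0.001  0.002 -1.   ] f [-0.9 -0.7 -0.1] w 0.0416 t 4.35
[-0.0, -0.2, 25.8, 0.001, -0.1, -0.0, -0.2, 25.8, 0.001, -0.1, -0.0, -0.2, 25.8, 0.001, -0.1, -0.0, -0.2, 25.8, 0.001, -0.1, -0.0, -0.2, 25.8, 0.001, -0.1, -0.0, -0.2, 25.8, 0.001, -0.1, 0.0, 0.0, 0.0, -0.0, -1, 0.0, 0.0, 0.0, -0.0, -1, 0.0, 0.0, 0.0, -0.0, -1, 0.0, 0.0, 0.0, -0.0, -1]
```

send_rows(
  rows=[0,-1.5,26,0.007,-0.1,0,0,26,0,-0.1,0,0,26,0,-0.1,0,0,26,0,-0.1,0,0,26,0,-0.1,0,0,25,0,-0.1,0,0,0,0,-1,0,0,0,0,-1,0,0,0,0,-1,0,0,0,0,-1],
  squeeze=25,
)

```text
time_s: 5.35
eef_pos: [0.5058, 0.2644, 0.125]
tcp_rot: [0.796, 0.605, 0.004, 0.0]
force: [-2.6, 1.4, -2.3]
gripper_width: 0.0151
```

```bash
python3 - <<'E'
import numpy as np,cv2
for n in('scene','side'):
    C=np.load(n+'_C.npy');im=cv2.imread(f'pics/{n}.png');hsv=cv2.cvtColor(im,cv2.COLOR_BGR2HSV)
    R=(C[...,0]>.38)&(C[...,0]<.75)&(C[...,1]>-.36)&(C[...,1]<.08)
    b=R&(cv2.inRange(hsv,(105,100,30),(125,255,255))>0)&(C[...,2]>.11)
    P=C[b][:,:2]
    l=P[P[:,1]>-.11];r=P[P[:,1]<-.15]
    for q in(l,r):
        v=cv2.fitLine((q*1000).astype(np.float32),cv2.DIST_HUBER,0,.01,.01).ravel();print(n,'arm',len(q),q.mean(0).round(3),np.degrees(np.arctan2(v[1],v[0])).round(1))
    # base plate
    pl=R&(C[...,2]>.006)&(C[...,2]<.018)&(hsv[...,1]<60)
    P=(C[pl][:,:2]*1000).astype(np.float32)
    for k in range(1): print(n,'plate',len(P),cv2.minAreaRect(P))
    y=R&(cv2.inRange(hsv,(18,120,60),(35,255,255))>0)&(C[...,2]>.05)
    P=(C[y]*1000).astype(np.float32);v=cv2.fitLine(P[:,:2].copy(),cv2.DIST_HUBER,0,.01,.01).ravel()
    print(n,'yellow',len(P),P.mean(0).round(1),P.min(0),P.max(0),np.degrees(np.arctan2(v[1],v[0])).round(1))
    rd=R&((cv2.inRange(hsv,(0,120,50),(8,255,255))|cv2.inRange(hsv,(172,120,50),(180,255,255)))>0)
    nn,lab=cv2.connectedComponents(rd.astype(np.uint8))
    for i in range(1,nn):
        if (lab==i).sum()>4: print('  red',(lab==i).sum(),np.median(C[lab==i],axis=0).round(3))
E
python3 -c "
from plan import *
plan([(.5027,.2633,.24,-15.5,5,-1)])"
```

```text
scene arm 185 [ 0.533 -0.006] -0.2
scene arm 128 [ 0.542 -0.235] -0.3
scene plate 2049 ((561.95849609375, -124.10964965820312), (346.9661560058594, 251.6611785888672), 89.6724624633789)
scene yellow 188 [ 621.8 -121.7   88.8] [ 585.4284   -238.11597    53.602413] [634.2673  -63.05271 116.76665] 89.7
  red 7 [ 0.626 -0.12   0.147]
  red 5 [ 0.555 -0.122  0.089]
  red 9 [ 0.678 -0.122  0.076]
side arm 31 [ 0.536 -0.014] -0.6
side arm 168 [ 0.529 -0.245] -1.1
side plate 2868 ((579.7200317382812, -129.20175170898438), (339.56378173828125, 296.08001708984375), 89.18778991699219)
side yellow 223 [ 608.3 -131.7   88. ] [ 595.9937  -188.11897   64.48305] [622.94403  -62.67024   98.534035] 87.9
  red 9 [ 0.617 -0.129  0.146]
  red 8 [ 0.551 -0.127  0.089]
at [0.5058 0.2644 0.125 ] yaw y -15.54 z [ 0.007  0.005 -1.   ] f [-2.6  1.4 -2.3] w 0.0151 t 5.35
[-0.2, -0.4, -23.0, -0.0, -1, -0.2, -0.4, -23.0, -0.0, -1, -0.2, -0.4, -23.0, -0.0, -1, -0.2, -0.4, -23.0, -0.0, -1, -0.2, -0.4, -23.0, -0.0, -1]
```

```bash
python3 -c "
from plan import *
plan([(.5058,.2644,.30,-15.5,5,-1),(.54,-.2,.30,-.5,15,-1)])"
```

```text
at [0.5058 0.2644 0.125 ] yaw y -15.54 z [ 0.007  0.005 -1.   ] f [-2.6  1.4 -2.3] w 0.0151 t 5.35
[0.2, 0.2, -35.0, -0.0, -1, 0.2, 0.2, -35.0, -0.0, -1, 0.2, 0.2, -35.0, -0.0, -1, 0.2, 0.2, -35.0, -0.0, -1, 0.2, 0.2, -35.0, -0.0, -1, -29.2, 10.5, -0.1, -0.017, -1, -29.4, 10.0, -0.1, -0.017, -1, -29.6, 9.4, -0.1, -0.017, -1, -29.7, 8.9, -0.1, -0.017, -1, -29.9, 8.4, -0.1, -0.017, -1]
[-30.0, 7.9, -0.1, -0.017, -1, -30.2, 7.4, -0.1, -0.017, -1, -30.3, 6.8, -0.1, -0.017, -1, -30.4, 6.3, -0.1, -0.017, -1, -30.5, 5.8, -0.1, -0.017, -1, -30.6, 5.2, -0.1, -0.017, -1, -30.7, 4.7, -0.1, -0.017, -1, -30.8, 4.2, -0.1, -0.017, -1, -30.8, 3.6, -0.1, -0.017, -1, -30.9, 3.1, -0.1, -0.017, -1]
```

send_rows(
  rows=[0,0,-20,0,-1,0,0,-40,0,-1,0,0,-40,0,-1,0,0,-40,0,-1,0,0,-35,0,-1,-15,5,0,-0.017,-1,-30,10,0,-0.017,-1,-30,10,0,-0.017,-1,-30,9,0,-0.017,-1,-30,8,0,-0.017,-1],
)

```text
time_s: 6.35
eef_pos: [0.5119, 0.1222, 0.3113]
tcp_rot: [0.766, 0.643, 0.006, 0.001]
force: [0.4, -0.4, -4.8]
gripper_width: 0.0146
```

send_rows(
  rows=[-33,8,0,-0.017,-1,-34,8,0,-0.017,-1,-34,8,0,-0.017,-1,-34,7,0,-0.017,-1,-34,6,0,-0.017,-1,-34,6,0,-0.017,-1,-34,6,0,-0.017,-1,-34,5,0,-0.017,-1,-30,4,0,-0.017,-1,-20,3,0,-0.017,-1],
)

```text
time_s: 7.35
eef_pos: [0.5372, -0.2172, 0.3143]
tcp_rot: [0.706, 0.708, 0.007, 0.003]
force: [0.0, 0.4, -4.0]
gripper_width: 0.0145
```

```bash
cat > lookw.py <<'E'
from cell import *
from h import *
import sys
o=get_obs();s=snapshot('wrist');C=cloud(s,wT(o,s));n=sys.argv[1];np.save(n+'_C.npy',C);cv2.imwrite(f'pics/{n}.png',s['image'])
print(o['eef_pos'],o['tcp_rot'],o['gripper_width'],o['force'],o['time_s'])
E
python3 lookw.py w2
```

```text
[ 0.53723609 -0.21720185  0.31426305] [0.70639476 0.70777702 0.00688047 0.00328427] 0.014530425689332325 [ 0.03911165  0.35586253 -3.95716548] 7.35
```

View pics/w2.png

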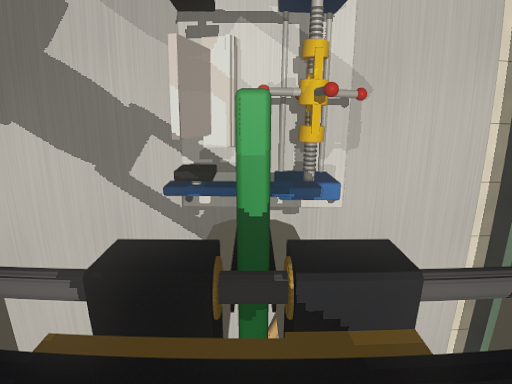

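Wrist view: the white rest spans columns 170–235, rows 35–147, with its lip at column 235. The yellow turnbuckle is at column ~315. The red balls are at (263,90), (331,89, top) and (361,94). The held board is at column 252.

Run:
```python
import numpy as np,cv2
C=np.load('w2_C.npy');im=cv2.imread('pics/w2.png');hsv=cv2.cvtColor(im,cv2.COLOR_BGR2HSV)
for r in(70,110,130):
    print(r,[(c,*(C[r,c]*1000).round().astype(int)) for c in range(164,242,4)])
X,Y,Z=[C[...,i] for i in range(3)]
print('backrest col y extents:')
for c in(175,190,200,235):
    m=(Z[:,c]>.03)&(hsv[:,c,1]<70)&(np.arange(384)<160);r=np.where(m)[0];print(c,r.min(),r.max(),C[r.min()+1,c].round(3),C[r.max()-1,c].round(3))
y=(cv2.inRange(hsv,(18,120,60),(35,255,255))>0)&(np.arange(384)<200)[:,None]&(Z>.05)
P=(C[y]*1000).astype(np.float32);v=cv2.fitLine(P[:,:2].copy(),cv2.DIST_HUBER,0,.01,.01).ravel()
print('yellow',len(P),np.percentile(P,[1,50,99],axis=0).round(1),np.degrees(np.arctan2(v[1],v[0])).round(1),v)
rd=((cv2.inRange(hsv,(0,120,50),(8,255,255))|cv2.inRange(hsv,(172,120,50),(180,255,255)))>0)
nn,lab=cv2.connectedComponents(rd.astype(np.uint8))
for i in range(1,nn):
    if (lab==i).sum()>15: print('red',(lab==i).sum(),np.median(C[lab==i],axis=0).round(3),C[lab==i].min(0).round(3),C[lab==i].max(0).round(3))
bl=(cv2.inRange(hsv,(105,100,30),(125,255,255))>0)&(Z>.11)
for nm,q in(('R',Y<-.15),('L',(Y>-.1))):
    p=(C[bl&q]*1000).astype(np.float32)
    if len(p)>9:
        v=cv2.fitLine(p[:,:2].copy(),cv2.DIST_HUBER,0,.01,.01).ravel();print('arm',nm,len(p),p.min(0),p.max(0),np.degrees(np.arctan2(v[1],v[0])))
```

```text
70 [(164, np.int64(413), np.int64(-90), np.int64(1)), (168, np.int64(418), np.int64(-90), np.int64(0)), (172, np.int64(454), np.int64(-106), np.int64(131)), (176, np.int64(459), np.int64(-106), np.int64(131)), (180, np.int64(462), np.int64(-105), np.int64(125)), (184, np.int64(464), np.int64(-104), np.int64(117)), (188, np.int64(467), np.int64(-103), np.int64(107)), (192, np.int64(470), np.int64(-102), np.int64(99)), (196, np.int64(473), np.int64(-101), np.int64(87)), (200, np.int64(476), np.int64(-99), np.int64(78)), (204, np.int64(480), np.int64(-98), np.int64(66)), (208, np.int64(535), np.int64(-149), np.int64(482)), (212, np.int64(488), np.int64(-96), np.int64(47)), (216, np.int64(493), np.int64(-96), np.int64(50)), (220, np.int64(498), np.int64(-96), np.int64(49)), (224, np.int64(504), np.int64(-96), np.int64(51)), (228, np.int64(510), np.int64(-98), np.int64(62)), (232, np.int64(514), np.int64(-97), np.int64(55)), (236, np.int64(519), np.int64(-95), np.int64(42)), (240, np.int64(524), np.int64(-92), np.int64(15))]
110 [(164, np.int64(410), np.int64(-147), np.int64(0)), (168, np
[... 2059 characters left out ...]
s:
175 0 139 [ 0.458 -0.034  0.12 ] [ 0.455 -0.177  0.133]
190 0 137 [ 0.473 -0.033  0.118] [ 0.466 -0.177  0.107]
200 0 136 [ 0.484 -0.034  0.119] [ 0.475 -0.178  0.082]
235 36 159 [ 0.518 -0.056  0.051] [ 0.529 -0.168  0.347]
yellow 2020 [[ 597.8 -184.    67.9]
 [ 612.1 -124.3   95.8]
 [ 628.9  -66.9  100. ]] 89.5 [ 9.2920670e-03  9.9995685e-01  6.1212506e+02 -1.2459294e+02]
red 176 [ 0.619 -0.126  0.148] [ 0.613 -0.133  0.08 ] [ 0.643 -0.119  0.151]
red 28 [ 0.554 -0.12   0.093] [ 0.548 -0.123  0.09 ] [ 0.559 -0.118  0.095]
red 97 [ 0.675 -0.126  0.081] [ 0.671 -0.133  0.075] [ 0.683 -0.119  0.084]
arm R 1194 [ 434.53668 -246.86711  110.71006] [ 622.7719  -233.26202  125.71502] -0.7928218
```

```bash
python3 -c "
from plan import *
plan([(.494,-.1235,.3,-.8,5,-1),(.494,-.1235,.19,-.8,5,-1)])"
```

```text
at [ 0.5375 -0.2203  0.3139] yaw y 0.06 z [ 0.014  0.003 -1.   ] f [ 2.3 -3.1 -4. ] w 0.0146 t 7.4
[19.4, -8.7, 2.7, 0.003, -1, 19.3, -8.8, 2.7, 0.003, -1, 19.3, -8.8, 2.7, 0.003, -1, 19.3, -8.9, 2.7, 0.003, -1, 19.3, -9.0, 2.7, 0.003, -1, -0.1, -0.3, 22.0, -0.0, -1, -0.1, -0.3, 22.0, -0.0, -1, -0.1, -0.3, 22.0, -0.0, -1, -0.1, -0.3, 22.0, -0.0, -1, -0.1, -0.3, 22.0, -0.0, -1]
```

send_rows(
  rows=[14,-7,2,0.003,-1,20,-9,3,0.003,-1,20,-9,3,0.003,-1,18,-9,3,0.003,-1,14,-6,2,0.003,-1,8,-3,0,0,-1,0,0,15,0,-1,0,0,15,0,-1,0,0,10,0,-1,0,0,0,0,-1],
)

```text
time_s: 8.4
eef_pos: [0.4915, -0.1181, 0.2611]
tcp_rot: [0.712, 0.702, 0.007, 0.005]
force: [-0.2, 0.3, -5.0]
gripper_width: 0.0148
```

```bash
python3 -c "
from plan import *
plan([(.494,-.1235,.2,-.8,6,-1)])"
```

```text
at [ 0.4915 -0.1181  0.2611] yaw y -0.87 z [ 0.017  0.002 -1.   ] f [-0.2  0.3 -5. ] w 0.0148 t 8.4
[-0.9, 0.3, 10.2, -0.0, -1, -0.9, 0.3, 10.2, -0.0, -1, -0.9, 0.3, 10.2, -0.0, -1, -0.9, 0.3, 10.2, -0.0, -1, -0.9, 0.3, 10.2, -0.0, -1, -0.9, 0.3, 10.2, -0.0, -1]
```

send_rows(
  rows=[-2,1,10,0,-1,-2,1,10,0,-1,-1.5,0.5,12,0,-1,0,0,12,0,-1,0,0,12,0,-1,0,0,10,0,-1,0,0,5,0,-1,0,0,0,0,-1,0,0,0,0,-1,0,0,0,0,-1],
)

```text
time_s: 9.4
eef_pos: [0.4967, -0.126, 0.1848]
tcp_rot: [0.713, 0.701, 0.007, 0.006]
force: [0.3, 0.3, -4.4]
gripper_width: 0.0151
```

Run:
```python
from plan import *
from cell import *
from h import *
plan([(.494,-.1235,.17,-.8,6,-1)])
s=snapshot('scene');C=cloud(s);np.save('s2_C.npy',C);cv2.imwrite('pics/s2.png',s['image']);w=snapshot('side');cv2.imwrite('pics/d2.png',w['image'])
a=cv2.resize(s['image'][120:220,170:270],(400,400),interpolation=2);b=cv2.resize(w['image'][170:270,270:370],(400,400),interpolation=2)
cv2.imwrite('pics/c2.png',np.hstack([a,b]))
```

```text
at [ 0.4967 -0.126   0.1848] yaw y -0.97 z [ 0.018  0.001 -1.   ] f [ 0.3  0.3 -4.4] w 0.0151 t 9.4
[0.4, -0.5, 2.5, -0.0, -1, 0.4, -0.5, 2.5, -0.0, -1, 0.4, -0.5, 2.5, -0.0, -1, 0.4, -0.5, 2.5, -0.0, -1, 0.4, -0.5, 2.5, -0.0, -1, 0.4, -0.5, 2.5, -0.0, -1]
```

View pics/c2.png

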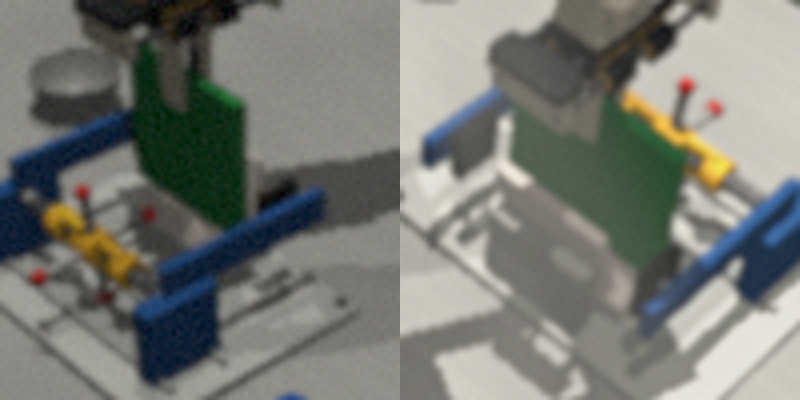

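The scene view (left half) and side view (right half) show the board upright in front of the white backrest and between the blue jaws. I check its bottom against the lip with the scene camera, then lower it.

Run:
```python
import numpy as np,cv2
C=np.load('s2_C.npy');hsv=cv2.cvtColor(cv2.imread('pics/s2.png'),cv2.COLOR_BGR2HSV)
g=(cv2.inRange(hsv,(45,90,20),(85,255,255))>0)&(C[...,1]<0)&(C[...,1]>-.25)
P=C[g];
f=P[(P[:,2]<.17)];A=np.c_[f[:,1]+.1255,f[:,2]-.07,np.ones(len(f))];
w,*_=np.linalg.lstsq(A,f[:,0],rcond=None);k=abs(A@w-f[:,0])<.004;w,*_=np.linalg.lstsq(A[k],f[k,0],rcond=None);print('face x=',w,len(f),k.sum(),'zmin',np.percentile(f[:,2],1),'y',np.percentile(P[:,1],[1,99]))
S=np.load('scene_C.npy')
m=(S[...,1]>-.18)&(S[...,1]<-.08)&(S[...,0]>.44)&(S[...,0]<.545)&(S[...,2]>.035)&(S[...,2]<.14)
Q=S[m]
for z in np.arange(.035,.14,.01):
    q=Q[(Q[:,2]>=z)&(Q[:,2]<z+.01)];print(round(z,3),len(q),np.percentile(q[:,0],[5,25,50,75,95]).round(4) if len(q) else '')
```

```text
face x= [ 0.0114297   4.06627868 -0.24140138] 2126 5 zmin -0.6395167787629867 y [-0.24549778 -0.00274837]
0.035 30 [0.4831 0.4874 0.5149 0.5186 0.5206]
0.045 88 [0.4819 0.4849 0.4934 0.5162 0.5192]
0.055 83 [0.4783 0.4807 0.4841 0.5114 0.5148]
0.065 38 [0.4744 0.4771 0.4784 0.48   0.4807]
0.075 47 [0.472  0.4744 0.4759 0.4773 0.4796]
0.085 44 [0.4693 0.4699 0.4724 0.474  0.4747]
0.095 42 [0.4663 0.4683 0.4692 0.4706 0.4733]
0.105 49 [0.4625 0.465  0.4663 0.4676 0.4702]
0.115 41 [0.4601 0.462  0.4635 0.4656 0.4674]
0.125 47 [0.451  0.455  0.4597 0.4621 0.4634]
0.135 0
```

Run:
```python
import numpy as np,cv2
C=np.load('s2_C.npy');hsv=cv2.cvtColor(cv2.imread('pics/s2.png'),cv2.COLOR_BGR2HSV)
g=(cv2.inRange(hsv,(45,90,20),(85,255,255))>0)&(abs(C[...,1]+.125)<.1)&(abs(C[...,0]-.505)<.04)&(C[...,2]>.05)
f=C[g]
for z in np.arange(.05,.23,.02):
    q=f[(f[:,2]>=z)&(f[:,2]<z+.02)]
    if len(q)>5: print(round(z,3),len(q),np.percentile(q[:,0],[10,50,90]).round(4),np.percentile(q[:,1],[2,98]).round(4))
```

```text
0.07 54 [0.5047 0.5069 0.5089] [-0.188  -0.0633]
0.09 105 [0.5034 0.5063 0.5088] [-0.1967 -0.0502]
0.11 119 [0.5038 0.5061 0.5082] [-0.2043 -0.0486]
0.13 119 [0.5033 0.506  0.5078] [-0.2027 -0.0481]
0.15 119 [0.5035 0.5058 0.5081] [-0.1936 -0.0488]
0.17 103 [0.5036 0.5056 0.5078] [-0.1947 -0.0483]
0.19 82 [0.5023 0.5053 0.507 ] [-0.1892 -0.0485]
0.21 74 [0.4961 0.5031 0.5068] [-0.1855 -0.0491]
```

send_rows(
  rows=[0,-2,2,0,-1,0,-2,4,0,-1,0,-0.5,4,0,-1,0,0,2,0,-1,0,0,2,0,-1,0,0,0,0,-1,0,0,2,0,-1,0,0,2,0,-1,0,0,0,0,-1,0,0,0,0,-1],
)

```text
time_s: 10.5
eef_pos: [0.4927, -0.1261, 0.1662]
tcp_rot: [0.713, 0.701, 0.007, 0.007]
force: [0.9, -0.5, -4.3]
gripper_width: 0.0151
```

send_rows(
  rows=[0,0,1.5,0,-1,0,0,1.5,0,-1,0,0,0,0,-1,0,0,0,0,-1,0,0,0,0,-1,0,0,0,0,-1,0,0,0,0,-1,0,0,0,0,-1,0,0,0,0,-1,0,0,0,0,-1],
)

```text
time_s: 11.5
eef_pos: [0.4934, -0.1269, 0.1651]
tcp_rot: [0.713, 0.701, 0.007, 0.008]
force: [0.0, -0.2, -1.5]
gripper_width: 0.015
```

send_rows(
  rows=[0,0,0,0,-0.6,0,0,0,0,-0.4,0,0,0,0,-0.27,0,-3,0,0,-0.27,0,-5,0,0,-0.27,0,-5,0,0,-0.27,0,-5,0,0,-0.27,0,-5,0,0,-0.27,0,-5,0,0,-0.27,0,0,0,0,-0.27],
)

```text
time_s: 12.5
eef_pos: [0.4634, -0.1268, 0.1655]
tcp_rot: [0.713, 0.701, 0.008, 0.01]
force: [-0.0, 0.3, 0.4]
gripper_width: 0.034
```

```bash
python3 lookw.py w3
python3 - <<'E'
import numpy as np,cv2
C=np.load('w3_C.npy');hsv=cv2.cvtColor(cv2.imread('pics/w3.png'),cv2.COLOR_BGR2HSV)
g=(cv2.inRange(hsv,(45,90,20),(85,255,255))>0)&(abs(C[...,1]+.125)<.1)&(abs(C[...,0]-.48)<.06)&(C[...,2]>.04)
f=C[g]
for z in np.arange(.05,.23,.02):
    q=f[(f[:,2]>=z)&(f[:,2]<z+.02)]
    if len(q)>5: print(round(z,3),len(q),np.percentile(q[:,0],[2,50,98]).round(4),np.percentile(q[:,1],[2,98]).round(4))
E
```

```text
[ 0.46340359 -0.12676346  0.16553969] [0.71286642 0.7011919  0.00755103 0.00971409] 0.03401174999361072 [-0.03756623  0.31933016  0.4375562 ] 12.5
0.05 287 [0.4978 0.5003 0.5026] [-0.1513 -0.0519]
0.07 505 [0.4916 0.4949 0.4984] [-0.1929 -0.0516]
0.09 736 [0.4856 0.4886 0.4923] [-0.1833 -0.0515]
0.11 967 [0.4797 0.4829 0.4863] [-0.1795 -0.052 ]
0.13 1284 [0.4735 0.4768 0.4802] [-0.2018 -0.0514]
0.15 1729 [0.4676 0.4709 0.4742] [-0.1977 -0.0513]
0.17 2310 [0.4485 0.4649 0.4683] [-0.1815 -0.0509]
0.19 6483 [0.448  0.4552 0.4621] [-0.1706 -0.0509]
```

send_rows(
  rows=[0,-3,0,0,-0.27,0,-4,0,0,-0.27,0,0,0,0,-0.27,0,0,0,0,-0.27,0,0,-8,0,-0.27,0,0,-15,0,-0.27,0,0,-25,0,-0.27,0,0,-25,0,-0.27,0,0,-10,0,-0.27,0,0,0,0,-0.27],
)

```text
time_s: 13.55
eef_pos: [0.4554, -0.1267, 0.2535]
tcp_rot: [0.713, 0.701, 0.008, 0.011]
force: [0.4, -0.6, -0.6]
gripper_width: 0.0343
```

```bash
cat > fit.py <<'E'
import numpy as np,cv2,sys
n=sys.argv[1]
C=np.load(n+'_C.npy');im=cv2.imread(f'pics/{n}.png');hsv=cv2.cvtColor(im,cv2.COLOR_BGR2HSV)
g=(cv2.inRange(hsv,(45,90,20),(85,255,255))>0)&(abs(C[...,1]+.125)<.11)&(abs(C[...,0]-.48)<.06)&(C[...,2]>.04)
f=C[g];print('y ext',np.percentile(f[:,1],[.3,99.7]).round(4))
k=(f[:,2]<.185)
for i in range(4):
    A=np.c_[f[:,1]+.1255,f[:,2]-.045,np.ones(len(f))];w,*_=np.linalg.lstsq(A[k],f[k,0],rcond=None);k=(abs(A@w-f[:,0])<.002)&(f[:,2]<.18)
print('front face x@ledge',w[2].round(4),'(exp ~.5011) dx/dy',w[0].round(4),'lean',np.arctan(-w[1]).round(3),k.sum())
rd=((cv2.inRange(hsv,(0,120,50),(8,255,255))|cv2.inRange(hsv,(172,120,50),(180,255,255)))>0)
nn,lab=cv2.connectedComponents(rd.astype(np.uint8))
for i in range(1,nn):
    m=lab==i
    if m.sum()>20 and C[m][:,1].mean()<0: print('red',m.sum(),np.argwhere(m).mean(0).round(),np.median(C[m],axis=0).round(3))
E
python3 lookw.py w4; python3 fit.py w4; python3 fit.py w3
```

```text
[ 0.45536364 -0.12665867  0.2535186 ] [0.71279201 0.70124278 0.00827103 0.01084929] 0.03431289046016333 [ 0.4270502  -0.63918934 -0.60239609] 13.55
y ext [-0.2046 -0.0492]
front face x@ledge 0.5054 (exp ~.5011) dx/dy 0.0155 lean 0.329 4993
red 56 [160. 363.] [ 0.604 -0.123  0.023]
red 106 [168. 440.] [ 0.675 -0.124  0.081]
red 154 [171. 338.] [ 0.551 -0.123  0.093]
red 223 [182. 425.] [ 0.618 -0.124  0.148]
y ext [-0.2032 -0.0494]
front face x@ledge 0.5053 (exp ~.5011) dx/dy 0.0158 lean 0.291 6541
red 104 [174. 386.] [ 0.604 -0.123  0.023]
red 186 [187. 489.] [ 0.674 -0.125  0.081]
red 277 [193. 360.] [ 0.551 -0.123  0.093]
red 469 [213. 484.] [ 0.617 -0.124  0.147]
```

View pics/w4.png

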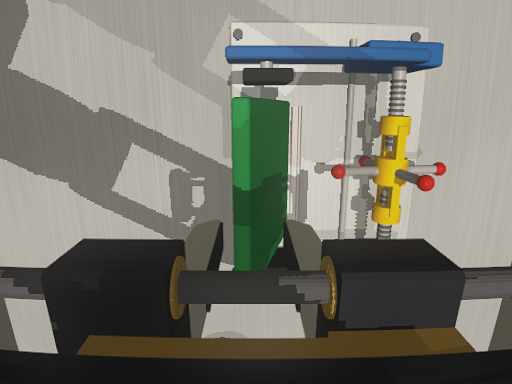

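The wrist view shows the board leaning (columns 232–290) with the ledge lip visible in front of it. The lean measures 0.329 instead of 0.28, so its foot stands about 4 mm out from the backrest. To mend this I take it again, bring it upright, and set it 4 mm further back.

send_rows(
  rows=[0,0.5,20,0,-0.27,0,0,28,0,-0.27,0,0,25,0,-0.27,0,0,12,0,-0.27,0,0,1,0,-0.27,0,0,0,0,-0.27,0,3,0,0,-0.27,0,5,0,0,-0.27,0,5,0,0,-0.27,0,0,0,0,-0.27],
)

```text
time_s: 14.6
eef_pos: [0.4714, -0.1271, 0.1635]
tcp_rot: [0.713, 0.701, 0.008, 0.01]
force: [-0.5, 0.9, -1.0]
gripper_width: 0.0342
```

```bash
python3 -c "
from plan import *
plan([(.489,-.126,.166,None,6,-.27)])"
```

```text
at [ 0.4714 -0.1271  0.1635] yaw y -0.93 z [ 0.025 -0.004 -1.   ] f [-0.5  0.9 -1. ] w 0.0342 t 14.6
[0.2, 2.9, -0.3, 0.0, -0.27, 0.2, 2.9, -0.3, 0.0, -0.27, 0.2, 2.9, -0.3, 0.0, -0.27, 0.2, 2.9, -0.3, 0.0, -0.27, 0.2, 2.9, -0.3, 0.0, -0.27, 0.2, 2.9, -0.3, 0.0, -0.27]
```

send_rows(
  rows=[0,4,0,0,-0.27,0,5,0,0,-0.27,0,5,0,0,-0.27,0,5,0,0,-0.27,0,2,0,0,-0.4,0,0,0,0,-0.6,0,0,0,0,-1,0,0,0,0,-1,0,0,0,0,-1,0,0,0,0,-1],
)

```text
time_s: 15.6
eef_pos: [0.4928, -0.1275, 0.1644]
tcp_rot: [0.712, 0.702, 0.006, 0.009]
force: [-1.6, -1.2, 1.3]
gripper_width: 0.0148
```

send_rows(
  rows=[0,0,-2,0,-1,0,0,-2,0,-1,0,0,-1,0,-1,0,0,0,0,-1,0,0,0,0,-1,0,0,0,0,-1,0,0,0,0,-1,0,0,0,0,-1,0,0,0,0,-1,0,0,0,0,-1],
)

```text
time_s: 16.6
eef_pos: [0.4928, -0.1265, 0.1675]
tcp_rot: [0.713, 0.701, 0.007, 0.008]
force: [0.3, -0.4, -4.0]
gripper_width: 0.0149
```

```bash
python3 lookw.py w5; python3 fit.py w5; python3 -c "
from plan import *
plan([(.489,-.126,.168,-.9,6,-1)])"
```

```text
[ 0.49283105 -0.12650515  0.16748371] [0.71270034 0.70138493 0.00706299 0.00821719] 0.014899261859827562 [ 0.26857072 -0.36438132 -4.0092849 ] 16.6
y ext [-0.1675 -0.0486]
front face x@ledge 0.4784 (exp ~.5011) dx/dy 0.0208 lean -0.055 18
red 95 [174. 359.] [ 0.604 -0.122  0.024]
red 187 [188. 458.] [ 0.675 -0.124  0.081]
red 272 [194. 324.] [ 0.552 -0.123  0.093]
red 465 [214. 443.] [ 0.618 -0.124  0.148]
at [ 0.4928 -0.1265  0.1675] yaw y -0.92 z [ 0.022 -0.002 -1.   ] f [-0.5  0.6 -5. ] w 0.0148 t 16.65
[0.1, -0.6, -0.1, -0.0, -1, 0.1, -0.6, -0.1, -0.0, -1, 0.1, -0.6, -0.1, -0.0, -1, 0.1, -0.6, -0.1, -0.0, -1, 0.1, -0.6, -0.1, -0.0, -1, 0.1, -0.6, -0.1, -0.0, -1]
```

send_rows(
  rows=[0,-2,0,0,-1,0,-2.5,0,0,-1,0,0,0,0,-1,0,0,1.5,0,-1,0,0,1.5,0,-1,0,0,1.5,0,-1,0,0,0,0,-1,0,0,0,0,-1,0,0,0,0,-1,0,0,0,0,-1],
)

```text
time_s: 17.65
eef_pos: [0.4886, -0.1266, 0.1633]
tcp_rot: [0.713, 0.701, 0.007, 0.009]
force: [0.9, 0.4, -2.9]
gripper_width: 0.0149
```

send_rows(
  rows=[0,0,1,0,-1,0,0,0,0,-0.6,0,0,0,0,-0.4,0,0,0,0,-0.27,0,-3,0,0,-0.27,0,-5,0,0,-0.27,0,-5,0,0,-0.27,0,-5,0,0,-0.27,0,-5,0,0,-0.27,0,-5,0,0,-0.27],
)

```text
time_s: 18.65
eef_pos: [0.4593, -0.1268, 0.1632]
tcp_rot: [0.713, 0.702, 0.008, 0.011]
force: [-0.0, 0.3, -0.5]
gripper_width: 0.0341
```

send_rows(
  rows=[0,-5,0,0,-0.27,0,-2,0,0,-0.27,0,0,0,0,-0.27,0,0,-8,0,-0.27,0,0,-15,0,-0.27,0,0,-25,0,-0.27,0,0,-25,0,-0.27,0,0,-15,0,-0.27,0,0,0,0,-0.27,0,0,0,0,-0.27],
)

```text
time_s: 19.65
eef_pos: [0.45, -0.1266, 0.2573]
tcp_rot: [0.713, 0.701, 0.008, 0.012]
force: [-1.0, 0.8, 0.0]
gripper_width: 0.0336
```

```bash
python3 lookw.py w6; python3 fit.py w6
```

```text
[ 0.45000564 -0.12656159  0.25727169] [0.71264643 0.70136844 0.00839629 0.01211966] 0.03363256924833907 [-1.04669719  0.81537974  0.00959306] 19.65
y ext [-0.2033 -0.0482]
front face x@ledge 0.5004 (exp ~.5011) dx/dy 0.0118 lean 0.28 3545
red 52 [159. 365.] [ 0.604 -0.123  0.024]
red 105 [168. 442.] [ 0.675 -0.125  0.081]
red 151 [170. 342.] [ 0.551 -0.123  0.093]
red 219 [181. 428.] [ 0.618 -0.124  0.148]
```

The board is seated: lean 0.280, front face where expected, centred at y = −0.126. From the balls, the turnbuckle is at about 1.49 rad, with the top spoke at −5°. I turn the gripper so the jaws run along y, shut it, and go behind the top spoke.

```bash
python3 -c "
from plan import *
print(get_obs()['joint_pos'])
plan([(.645,-.124,.19,-90.9,11,-1),(.645,-.124,.118,-90.9,4,-1)])"
```

```text
[-0.52122474  0.06261842  1.67766269  0.00982436  1.37352381 -0.50711993]
at [ 0.45   -0.1266  0.2572] yaw y -0.91 z [ 0.029 -0.005 -1.   ] f [ 0.4 -0.5 -0.3] w 0.0338 t 19.7
[0.5, 17.5, 6.6, 0.143, -1, 3.0, 17.3, 6.6, 0.143, -1, 5.5, 16.7, 6.6, 0.143, -1, 7.8, 15.7, 6.6, 0.143, -1, 9.9, 14.5, 6.6, 0.143, -1, 11.9, 12.9, 6.6, 0.143, -1, 13.6, 11.1, 6.6, 0.143, -1, 15.0, 9.0, 6.6, 0.143, -1, 16.2, 6.8, 6.6, 0.143, -1, 17.0, 4.4, 6.6, 0.143, -1]
[17.4, 2.0, 6.6, 0.143, -1, -0.5, -0.1, 18.0, -0.0, -1, -0.5, -0.1, 18.0, -0.0, -1, -0.5, -0.1, 18.0, -0.0, -1, -0.5, -0.1, 18.0, -0.0, -1]
```

send_rows(
  rows=[0,18,0,0.145,-1,3,18,0,0.145,-1,5,18,2,0.145,-1,8,17,8,0.145,-1,10,16,10,0.145,-1,13,14,10,0.145,-1,15,12,10,0.145,-1,17,10,10,0.145,-1,19,7,10,0.145,-1,15,3,5,0.145,-1],
)

```text
time_s: 20.7
eef_pos: [0.6383, -0.1277, 0.1817]
tcp_rot: [1.0, 0.028, 0.006, -0.001]
force: [-0.7, -0.4, 0.3]
gripper_width: 0.0006
```

```bash
cat > push.py <<'E'
from plan import *
AX,AZ,Y=.613,.080,-.124
def pt(phi,r=.045,h=.0075):
    a=np.radians(phi);return AX-r*np.sin(a)+.005*np.cos(a)+h,Y,AZ+r*np.cos(a)+.005*np.sin(a)
def tcp(a): return [round(float(v),4) for v in pt(a)]
E
python3 -c "
from push import *
plan([(.646,-.124,.17,-90.9,3,-1),(.646,-.124,.122,-90.9,7,-1)])"
```

```text
at [ 0.6383 -0.1277  0.1817] yaw y -86.75 z [ 0.011  0.002 -1.   ] f [-0.7 -0.4  0.3] w 0.0006 t 20.7
[2.6, -1.1, 3.9, 0.024, -1, 2.6, -1.2, 3.9, 0.024, -1, 2.5, -1.2, 3.9, 0.024, -1, -0.1, 0.0, 6.9, 0.0, -1, -0.1, 0.0, 6.9, 0.0, -1, -0.1, 0.0, 6.9, 0.0, -1, -0.1, 0.0, 6.9, 0.0, -1, -0.1, 0.0, 6.9, 0.0, -1, -0.1, 0.0, 6.9, 0.0, -1, -0.1, 0.0, 6.9, 0.0, -1]
```

Next I go down behind the top spoke and start pushing −x (tool −x).

send_rows(
  rows=[4,-2,3,0.036,-1,4,-2,3,0.036,-1,1,0,15,0,-1,0,0,20,0,-1,0,0,15,0,-1,0,0,0,0,-1,-6,0,0,0,-1,-6,0,0,0,-1,-6,0,0,0,-1,0,0,0,0,-1],
)

```text
time_s: 21.7
eef_pos: [0.6275, -0.1205, 0.1126]
tcp_rot: [1.0, -0.011, -0.001, -0.004]
force: [0.4, -0.9, 0.1]
gripper_width: 0.0003
```

```bash
python3 -c "
from push import *
plan([(*tcp(a),-90.9,1,-1) for a in range(8,94,9)])"
```

```text
at [ 0.6275 -0.1205  0.1126] yaw y -91.26 z [-0.001  0.008 -1.   ] f [ 0.4 -0.9  0.1] w 0.0003 t 21.7
[-8.2, 3.6, -12.7, -0.006, -1, -7.1, 0.1, 0.8, 0.0, -1, -6.8, 0.1, 1.9, -0.0, -1, -6.5, 0.1, 2.9, 0.0, -1, -6.0, 0.1, 3.9, 0.0, -1, -5.2, 0.1, 4.7, 0.0, -1, -4.5, 0.1, 5.6, 0.0, -1, -3.5, 0.1, 6.1, 0.0, -1, -2.5, 0.1, 6.7, 0.0, -1, -1.5, 0.1, 6.9, 0.0, -1]
```

send_rows(
  rows=[-6,2,-6,0,-1,-7,1.5,-5,0,-1,-7,0,1,0,-1,-7,0,3,0,-1,-6,0,4,0,-1,-5,0,5,0,-1,-5,0,5.5,0,-1,-4,0,6,0,-1,-3,0,6.5,0,-1,-1.5,0,7,0,-1],
)

```text
time_s: 22.7
eef_pos: [0.5756, -0.1246, 0.0886]
tcp_rot: [1.0, -0.011, 0.005, -0.002]
force: [2.7, -0.5, 4.1]
gripper_width: 0.0009
```

```bash
python3 -c "
from push import *
print(tcp(75),tcp(85),tcp(90))
plan([(*tcp(88),-90.9,3,-1)])"; python3 lookw.py w7; python3 fit.py w7
```

```text
[0.5783, -0.124, 0.0965] [0.5761, -0.124, 0.0889] [0.5755, -0.124, 0.085]
at [ 0.5756 -0.1246  0.0886] yaw y -91.29 z [ 0.011  0.003 -1.   ] f [ 2.7 -0.5  4.1] w 0.0009 t 22.7
[0.0, -0.2, 0.7, -0.002, -1, 0.0, -0.2, 0.7, -0.002, -1, 0.0, -0.2, 0.7, -0.002, -1]
[ 0.57557886 -0.12464651  0.08860201] [ 0.99992027 -0.0112504   0.00549081 -0.00165261] 0.0008749839084738714 [ 2.65008029 -0.48095882  4.10382195] 22.7
y ext [-0.1251 -0.1192]
front face x@ledge 0.5004 (exp ~.5011) dx/dy -0.0078 lean 0.254 173
red 615 [ 47. 254.] [ 0.676 -0.127  0.082]
red 1401 [178. 255.] [ 0.621 -0.126  0.149]
```

The first push worked: the top spoke went down to about 85°, and the next ball is now on top at x = 0.621. Now I lift, go back behind that spoke and repeat.

send_rows(
  rows=[0,0,-25,0,-1,0,0,-30,0,-1,0,0,-26,0,-1,20,0,0,0,-1,30,0,0,0,-1,22,0,0,0,-1,0,0,15,0,-1,0,0,20,0,-1,0,0,10,0,-1,0,0,0,0,-1],
)

```text
time_s: 23.75
eef_pos: [0.6317, -0.1216, 0.1079]
tcp_rot: [1.0, -0.011, -0.015, -0.008]
force: [2.2, -0.7, 1.7]
gripper_width: 0.0005
```

```bash
python3 -c "
from push import *
plan([(.6255,-.124,.123,-90.9,2,-1)]+[(*tcp(a),-90.9,1,-1) for a in range(6,83,11)])"
```

```text
at [ 0.6317 -0.1216  0.1079] yaw y -91.28 z [-0.031  0.016 -0.999] f [ 2.2 -0.7  1.7] w 0.0005 t 23.75
[-3.3, 1.1, -7.5, -0.003, -1, -3.3, 1.1, -7.5, -0.003, -1, -4.8, 0.0, -2.2, -0.0, -1, -8.7, 0.1, 1.1, -0.0, -1, -8.2, 0.2, 2.7, -0.0, -1, -7.6, 0.2, 4.2, 0.0, -1, -6.7, 0.2, 5.5, 0.0, -1, -5.4, 0.2, 6.8, 0.0, -1, -4.2, 0.2, 7.6, 0.0, -1]
```

send_rows(
  rows=[-4,1,-8,0,-1,-5,1,-7,0,-1,-6,0,-2,0,-1,-8,0,1,0,-1,-8,0,3,0,-1,-7.5,0,4,0,-1,-6.5,0,5.5,0,-1,-5.5,0,7,0,-1,-4,0,7.5,0,-1,-2,0,7,0,-1],
)

```text
time_s: 24.75
eef_pos: [0.5728, -0.1238, 0.0958]
tcp_rot: [1.0, -0.011, -0.01, -0.006]
force: [1.1, -0.7, 3.2]
gripper_width: 0.0004
```

```bash
python3 lookw.py w8; python3 fit.py w8
```

```text
[ 0.57278656 -0.12376932  0.09583132] [ 0.99987473 -0.01129723 -0.00953736 -0.00565158] 0.00042081976089916725 [ 1.14503025 -0.70790403  3.20051   ] 24.75
y ext [-0.1239 -0.1181]
front face x@ledge 0.5005 (exp ~.5011) dx/dy -0.0021 lean 0.269 195
red 514 [ 47. 255.] [ 0.675 -0.127  0.074]
red 1290 [148. 256.] [ 0.629 -0.126  0.147]
red 34 [262. 252.] [ 0.572 -0.123  0.127]
```

send_rows(
  rows=[0,0,-25,0,-1,0,0,-30,0,-1,0,0,-22,0,-1,15,0,0,0,-1,25,0,0,0,-1,25,0,0,0,-1,18,0,0,0,-1,0,0,0,0,-1,0,0,0,0,-1,0,0,0,0,-1],
)

```text
time_s: 25.8
eef_pos: [0.6428, -0.1217, 0.1556]
tcp_rot: [0.999, -0.011, -0.033, -0.013]
force: [-0.0, 0.3, 0.1]
gripper_width: 0.0002
```

```bash
python3 -c "
from push import *
plan([(.654,-.124,.118,-90.9,4,-1)])"; python3 lookw.py w9; python3 fit.py w9
```

```text
at [ 0.6428 -0.1217  0.1556] yaw y -91.35 z [-0.065  0.026 -0.998] f [-0.   0.3  0.1] w 0.0002 t 25.8
[3.4, 0.7, 9.2, -0.002, -1, 3.4, 0.7, 9.2, -0.002, -1, 3.4, 0.7, 9.2, -0.002, -1, 3.4, 0.8, 9.2, -0.002, -1]
[ 0.64281359 -0.12174156  0.15561153] [ 0.99932278 -0.0113336  -0.03262376 -0.01269726] 0.00015888367542514432 [-0.02461312  0.25236453  0.06809981] 25.8
y ext [-0.1194 -0.1111]
front face x@ledge 0.5008 (exp ~.5011) dx/dy -0.0508 lean 0.25 145
red 275 [148. 261.] [ 0.677 -0.126  0.075]
red 47 [249. 253.] [ 0.652 -0.122  0.186]
```

send_rows(
  rows=[6,1,0,0,-1,6,1,0,0,-1,0,0,8,0,-1,0,0,15,0,-1,0,0,15,0,-1,0,0,2,0,-1,0,0,0,0,-1,-5,0,0,0,-1,-5,0,0,0,-1,0,0,0,0,-1],
)

```text
time_s: 26.85
eef_pos: [0.6415, -0.1235, 0.1157]
tcp_rot: [0.999, -0.012, -0.031, -0.012]
force: [0.3, 0.4, -0.1]
gripper_width: 0.0005
```

```bash
python3 -c "
from push import *
plan([(.630,-.124,.120,-90.9,3,-1)]+[(*tcp(a),-90.9,1,-1) for a in (0,8,16,24,30,33)])"
```

```text
at [ 0.6415 -0.1235  0.1157] yaw y -91.39 z [-0.063  0.025 -0.998] f [ 0.3  0.4 -0.1] w 0.0005 t 26.85
[-3.9, 0.2, -1.2, -0.003, -1, -3.9, 0.2, -1.2, -0.003, -1, -3.9, 0.2, -1.2, -0.003, -1, -4.8, -0.0, -4.7, -0.0, -1, -6.3, 0.1, 0.1, -0.0, -1, -6.2, 0.1, 1.1, -0.0, -1, -6.0, 0.1, 1.9, -0.0, -1, -4.4, 0.1, 1.9, 0.0, -1, -2.0, 0.1, 1.1, 0.0, -1]
```

send_rows(
  rows=[-4,0,-1,0,-1,-4,0,-1,0,-1,-4,0,-1.5,0,-1,-5,0,-4,0,-1,-6,0,0,0,-1,-6,0,1,0,-1,-6,0,2,0,-1,-4,0,2,0,-1,0,0,0,0,-1,0,0,0,0,-1],
)

```text
time_s: 27.85
eef_pos: [0.6038, -0.1235, 0.1242]
tcp_rot: [1.0, -0.012, -0.025, -0.011]
force: [3.8, -0.2, 0.1]
gripper_width: 0.0001
```

```bash
python3 -c "
from push import *
print(tcp(25),tcp(30),tcp(34))
plan([(*tcp(32),-90.9,2,-1)])"; python3 lookw.py w10; python3 fit.py w10
```

```text
[0.606, -0.124, 0.1229] [0.6023, -0.124, 0.1215] [0.5995, -0.124, 0.1201]
at [ 0.6038 -0.1235  0.1242] yaw y -91.4 z [-0.05   0.022 -0.998] f [ 3.8 -0.2  0.1] w 0.0001 t 27.85
[-1.4, 0.3, 1.7, -0.004, -1, -1.4, 0.3, 1.7, -0.004, -1]
[ 0.60383507 -0.12347942  0.12415073] [ 0.99955307 -0.01195501 -0.02516156 -0.01084593] 0.00013061999739563852 [ 3.79808172 -0.20388284  0.06060178] 27.85
y ext [-0.1224 -0.1155]
front face x@ledge 0.5001 (exp ~.5011) dx/dy 0.033 lean 0.259 185
red 635 [115. 257.] [ 0.67  -0.126  0.117]
```

send_rows(
  rows=[-2,0,0.7,0,-1,-2,0,0.7,0,-1,-2,0,1,0,-1,-2,0,1,0,-1,0,0,0,0,-1,0,0,0,0,-1,0,0,0,0,-1,0,0,0,0,-1,0,0,0,0,-1,0,0,0,0,-1],
)

```text
time_s: 28.9
eef_pos: [0.6031, -0.1235, 0.1238]
tcp_rot: [1.0, -0.012, -0.017, -0.01]
force: [3.5, 0.3, 0.2]
gripper_width: 0.0003
```

```bash
python3 lookw.py w11; python3 fit.py w11
```

```text
[ 0.60306375 -0.12351817  0.12375749] [ 0.99973152 -0.01178972 -0.01723161 -0.0100476 ] 0.0003463314299328978 [3.48534698 0.27892725 0.1554363 ] 28.9
y ext [-0.1226 -0.1156]
front face x@ledge 0.5004 (exp ~.5011) dx/dy -0.0386 lean 0.257 183
red 631 [115. 257.] [ 0.669 -0.126  0.118]
```

send_rows(
  rows=[0,0,0,0,-1,0,0,0,0,-1,0,0,0,0,-1,0,0,0,0,-1,0,0,0,0,-1,0,0,0,0,-1,-3,0,1,0,-1,-5,0,2,0,-1,-5,0,2,0,-1,-5,0,2,0,-1],
)

```text
time_s: 29.95
eef_pos: [0.6022, -0.1237, 0.1239]
tcp_rot: [1.0, -0.012, 0.003, -0.008]
force: [14.5, 2.3, 1.8]
gripper_width: 0.0006
```

```bash
python3 lookw.py w12; python3 fit.py w12
```

```text
[ 0.60217878 -0.1237395   0.12393192] [ 0.99988583 -0.01238034  0.00281054 -0.00819421] 0.0006028088873901018 [14.46984156  2.32233425  1.79544363] 29.95
y ext [-0.1229 -0.1159]
front face x@ledge 0.5004 (exp ~.5011) dx/dy -0.0489 lean 0.241 167
red 617 [114. 256.] [ 0.669 -0.127  0.118]
red 23 [265. 253.] [ 0.6   -0.124  0.157]
```

At 14.5 N the spoke no longer moves, and its position works out to about 30°, so the turnbuckle is at its stop. I back off, lift clear and check.

send_rows(
  rows=[3,0,0,0,-1,5,0,0,0,-1,5,0,-5,0,-1,0,0,-20,0,-1,0,0,-25,0,-1,0,0,-30,0,-1,0,0,-30,0,-1,-10,0,-20,0,-1,-20,0,0,0,-1,-20,0,0,0,-1],
)

```text
time_s: 31.0
eef_pos: [0.5586, -0.1246, 0.255]
tcp_rot: [1.0, -0.012, -0.01, -0.01]
force: [-0.1, -0.4, -0.9]
gripper_width: 0.0007
```

send_rows(
  rows=[-20,0,0,0.1,-1,-20,0,0,0.15,-1,-20,0,-10,0.15,-1,-20,0,-10,0.15,-1,-10,0,0,0.15,-1,0,0,0,0.15,-1,0,0,0,0,-1,0,0,0,0,-1,0,0,0,0,-1,0,0,0,0,-1],
)

```text
time_s: 32.0
eef_pos: [0.4624, -0.1015, 0.2775]
tcp_rot: [0.906, -0.423, -0.022, -0.003]
force: [0.3, 0.4, -1.4]
gripper_width: 0.0005
```

```bash
python3 lookw.py w13; python3 fit.py w13
python3 - <<'E'
from cell import *
import cv2,numpy as np
s=snapshot('scene')['image'];w=snapshot('side')['image'];v=cv2.imread('pics/w13.png')
cv2.imwrite('pics/fin.png',np.vstack([np.hstack([cv2.resize(s[100:240,150:330],(400,300),interpolation=2),cv2.resize(w[150:290,210:390],(400,300),interpolation=2)]),np.hstack([cv2.resize(v,(400,300)),cv2.resize(w,(400,300))])]))
E
```

```text
[ 0.46242119 -0.10152217  0.27748408] [ 0.90585621 -0.42300649 -0.02190654 -0.00318575] 0.0004924905096152161 [ 0.25907435  0.3831569  -1.44233073] 32.0
y ext [-0.2034 -0.0481]
front face x@ledge 0.5011 (exp ~.5011) dx/dy 0.0153 lean 0.281 7029
red 214 [ 16. 104.] [ 0.666 -0.127  0.118]
red 234 [ 72. 167.] [ 0.583 -0.126  0.14 ]
red 109 [ 90. 201.] [ 0.559 -0.125  0.056]
```

View pics/fin.png

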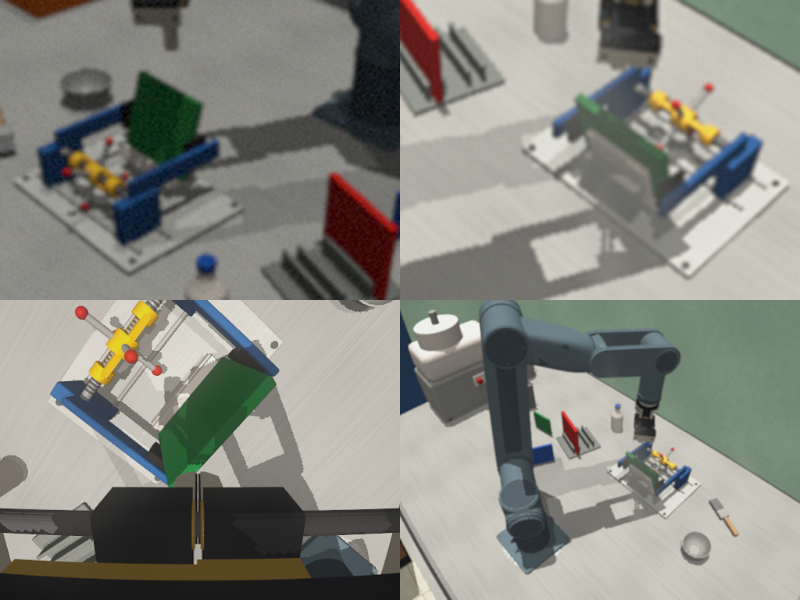

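The final picture shows the board flat on the backrest, both jaws closed on it, and the red board, bowl, bottle and brush undisturbed. The top spoke is at about 30°, which is the stop. Handing in.

```bash
python3 -c "
from cell import *
print(sign_off())"
```

```text
the job is handed in; nothing more can be done
None
```

The job is done and handed in, at about 32 s of the 72 s allowed. The green board is leaning in the clamp stand and the turnbuckle is up against its stop with both jaws on the board.

- **Board:** I took it from the rack by its top edge, stood it on the ledge, opened the gripper and let it lean back. The first placing failed its check: the lean measured 0.329 rad instead of 0.28, with the foot about 4 mm out. I gripped it again, set it 4 mm further back and released it.
- **Turnbuckle:** three spoke pushes took it from about 1.49 rad to the stop. At the end 14.5 N gave no further movement, and the spoke stood at about 30°, which matches 5.236 rad.
- **Last checks:**
  - The lean is 0.281 rad and the front face is where a seated board's should be.
  - The board's centre is at y = −0.126 m, and the stand's middle is at about −0.1255 m.
  - The jaws look closed on the board and the robot is clear of everything.
  - The red board, bowl, bottle and brush look undisturbed.

I did not measure the pad force directly; that both jaws hold the board is judged from the stop position and the pictures.

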